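# Sort honey sample tubes by cap colour

## Task

Sort the four honey sample tubes by cap colour: the two with orange caps go into the orange bin and the two with white caps into the white bin, including the white one that hangs on the drip stand, which has to be lifted off its hook. The tubes may stand, lean or lie as long as each sits down inside its bin and comes to rest there; leave the beakers, dishes, jar and bottle where they are.

Things in the scene. Friction and masses are not known exactly. Their poses are not given: they have to be found in the camera images.
- bin_orange: open sorting bin of orange plastic, fixed to the bench, outside 178 mm (its x) by 168 mm (its y) by 64 mm high, walls and floor 4 mm thick (inside 170 x 160 x 60 mm). Origin at the centre of its underside, on the bench
- bin_white: open sorting bin of white plastic, fixed to the bench, outside 178 mm (its x) by 168 mm (its y) by 64 mm high, walls and floor 4 mm thick (inside 170 x 160 x 60 mm). Origin at the centre of its underside, on the bench
- orange_lying: sample tube lying on the bench, orange cap: amber barrel 30 mm in diameter between a grey hexagonal foot (14 mm long) and a hexagonal cap (20 mm long), both 36 mm across flats, 115 mm long overall, about 85 g; it lies on a flat and does not roll. Origin on the bench under its middle; its x axis runs along the tube towards the cap; barrel axis 18 mm above the origin
- white_lying: sample tube lying on the bench, white cap: amber barrel 30 mm in diameter between a grey hexagonal foot (14 mm long) and a hexagonal cap (20 mm long), both 36 mm across flats, 115 mm long overall, about 85 g; it lies on a flat and does not roll. Origin on the bench under its middle; its x axis runs along the tube towards the cap; barrel axis 18 mm above the origin
- orange_standing: sample tube of the same kind with an orange cap, standing upright on its foot: 115 mm tall, the cap from 95 to 115 mm up. Origin at the centre of the foot's underside, z axis up the tube; the cap's flats (36 mm across) face its x axis and every 60 degrees from there
- white_hanging: sample tube of the same kind, white cap, hanging upright on the stand's hook by a white tab on its cap; 95 g. Origin at the centre of the foot's underside, z up. Foot 0-14 mm, cap 95-115 mm, tab 115-185 mm: 28 mm wide (y), 10 mm thick (x), with an eye 18 mm wide from 119 to 153 mm (the hook passes through along x), solid from 153 to 185 mm
- white_hanging_tab (a point): middle of the solid upper part of the hanging tube's tab, 169 mm above its foot
- stand: fixed drip stand: base plate 120 x 120 x 12 mm, post 14 mm thick and 256 mm high. Origin at the centre of the base's underside, under the post. A steel hook 8 mm thick runs level from the post along the stand's -x, its axis 235 mm up; its end turns up, tip 86 mm from the post's axis, 247 mm up at its top, 8 mm above the level part. The tube hangs about 45 mm from the post
- beaker_steel: bystander: steel beaker, 60 mm in diameter, 80 mm high; origin at the centre of its underside
- beaker_green: bystander: green glass beaker, 60 mm in diameter, 80 mm high; origin at the centre of its underside
- dish: bystander: white hexagonal sample dish with an amber face, 58 mm across flats, 15 mm high; origin at the centre of its underside
- jar: bystander: closed amber jar with a yellow lid, 68 mm in diameter, 95 mm high; origin at the centre of its underside
- bottle: bystander: closed amber bottle with a yellow cap, 68 mm in diameter, 190 mm high; origin at the centre of its underside
- dish_blue: bystander: hexagonal sample dish like the other, but blue; origin at the centre of its underside
- orange_lying_mid (a point): middle of that tube on its axis, 18 mm above its origin
- orange_standing_mid (a point): middle of that tube on its axis, 57.5 mm above its foot
- white_lying_mid (a point): middle of that tube on its axis, 18 mm above its origin
- white_hanging_mid (a point): middle of that tube on its axis, 57.5 mm above its foot, halfway from foot to cap top
Things that resemble listed ones, but are neither listed nor needed, are in the scene too. What is shaped like the orange_standing but pink or turquoise is not meant.

How it is judged:
At the end, for the whole second after the job is handed in: The middle of each orange-capped tube lies inside the orange bin and the middle of each white-capped tube inside the white bin (within the inner walls, less than 75 mm above the bin's underside), all four at rest (under 0.03 m/s) (x of orange_lying_mid in the frame of bin_orange between -0.085 and 0.085 m and y of orange_lying_mid in the frame of bin_orange between -0.08 and 0.08 m and z of orange_lying_mid in the frame of bin_orange between 0.005 and 0.075 m and linear speed of each of orange_lying, orange_standing, white_lying, white_hanging below 0.03 m/s and x of orange_standing_mid in the frame of bin_orange between -0.085 and 0.085 m and y of orange_standing_mid in the frame of bin_orange between -0.08 and 0.08 m and z of orange_standing_mid in the frame of bin_orange between 0.005 and 0.075 m and x of white_lying_mid in the frame of bin_white between -0.085 and 0.085 m and y of white_lying_mid in the frame of bin_white between -0.08 and 0.08 m and z of white_lying_mid in the frame of bin_white between 0.005 and 0.075 m and x of white_hanging_mid in the frame of bin_white between -0.085 and 0.085 m and y of white_hanging_mid in the frame of bin_white between -0.08 and 0.08 m and z of white_hanging_mid in the frame of bin_white between 0.005 and 0.075 m); the robot touches nothing.
It fails at once if a beaker is shifted more than 40 mm or tipped more than 0.5 rad ((distance of beaker_steel from where it was at the start of the episode above 0.04 m or angle between beaker_steel's own z axis and vertical above 0.5 rad) or (distance of beaker_green from where it was at the start of the episode above 0.04 m or angle between beaker_green's own z axis and vertical above 0.5 rad)).
It fails at once if the jar or the bottle is shifted more than 40 mm or tipped more than 0.5 rad ((distance of jar from where it was at the start of the episode above 0.04 m or angle between jar's own z axis and vertical above 0.5 rad) or (distance of bottle from where it was at the start of the episode above 0.04 m or angle between bottle's own z axis and vertical above 0.5 rad)).
It fails at once if a dish is shifted more than 40 mm or tipped more than 0.5 rad ((distance of dish from where it was at the start of the episode above 0.04 m or angle between dish's own z axis and vertical above 0.5 rad) or (distance of dish_blue from where it was at the start of the episode above 0.04 m or angle between dish_blue's own z axis and vertical above 0.5 rad)).
It also fails if it takes over 72 s, if anything falls off the work surface, if the arm or the gripper's body presses on something with over 40 N, if the wrist force passes 120 N, or if a joint passes its speed limit or range.

## Robot

A 6-joint arm with a two-finger parallel gripper is mounted at the origin on the work surface. World frame = base frame: x ahead of the robot, y to its left, z up, the work surface at z = 0. Lengths are in m, angles in rad, forces in N, time in s.
With the tool pointing down it reaches from about 0.25 to 0.775 m from the base axis. Payload 8.9 kg.
Tool frame: the origin (TCP) lies between the finger pads; the fingertips stand 22 mm ahead of it and the grasp point (between the pads) lies 3 mm ahead of it; z points along the fingers, y is the line along which they close (so a half turn about z gives the same grasp; the last joint's range is limited). The gripper opens to 85 mm and grips with 20 to 120 N. Pads are 22 mm wide; open, the fingers measure 114 mm over their backs; the gripper's body (76 mm by 85 mm) begins 54 mm behind the grasp point. The pads swing forward as they close: fully open they stand 13 mm farther back than shut.
Start: joints at [0.979, 0.291, -0.153, 1.127, 0, 1.431], TCP at [0.23, 0.472, 0.253] pointing down, gripper open.
Joint ranges: [-2.52, 2.52], [-0.91, 1.74], [-1.3, 1.37], [-1.96, 2.02], [-1.52, 1.47], [-3.14, 3.14]. Speed limits (rad/s): [2.22, 2.22, 2.79, 3.14, 3.14, 3.14].

## Interface

Orientations are given as [roll, pitch, yaw] about the fixed x, y, z axes, in that order (R = Rz(yaw) Ry(pitch) Rx(roll)).
In Python, from workcell import arm gives the robot as it stands.
- The arm moves only by the tool step_arm, never from a script. Its argument "plan" is a list of rows, each an object of numbers: "dx", "dy", "dz": the shift along the tool's x, y, z each as a share of 40 mm, from -1 to 1; "turn": the turn about the tool's z as a share of 0.12 rad, from -1 to 1. In form: [{"dx": .., "dy": .., "dz": .., "turn": ..}, ...]. A call has exactly 10 rows; each row shifts and turns the commanded pose from where the row before left it, along the tool's axes as they then stand; what a row does not reach is not made up. A row lasts 1/12 s, in which the tool goes at most 41.7 mm and 7.16 degrees, less where a joint would pass 70% of its speed; a pose out of reach is approached as far as the arm can. A call with a number of a shift or a turn outside -1 to 1 is refused whole. A call with a gripper value outside its range is refused whole. "grip" is the opening, from 0 (shut) to 1 (fully open), set as the call begins (left out, the last holds). The fingers move at their own pace and stop on an object; "squeeze" is the grip in N (left out, the last holds). Time passes only in rows, so rows that do not move let the fingers close, or fill a call up. It gives the time, the measured TCP pose, the force, the opening and the grip force at its end, in the units of the state.
- arm.get_state(): the state, without advancing time (a new reading comes with each control period).
- arm.get_image(name): name is "scene" or "side" or "wrist"; returns (picture, depth): 480x640x3 uint8, red, green, blue; 480x640 float32, m along the optical axis (not along the pixel's ray), 0 where there is no reading.
- arm.camera_info(name): a dict with "fx", "fy", "cx", "cy" (pixels), "k1" (the pictures are not rectified: a ray, as slopes to the right and down, at radius r is drawn at 1 + k1 r^2 times it, then the intrinsics apply), "T" (4x4, takes a point from camera to world coordinates); the wrist camera has in their place "hand_eye" (4x4, takes a point from camera to tool coordinates, whose origin is the TCP and whose axes are the flange's). Camera axes: x right, y down, z forward; pixel columns grow to the right and rows downward; lengths in m; the calibration is good to about 2 mm. A picture is of the moment at which its call begins: read the wrist's pose just before it. camera_info takes no time and is no camera call.
- arm.job_done(): hands the job in; it is judged then, once.
The state is a dict: "time_s": time; "joint_positions": joint angles; "joint_vel": joint speeds; "joint_torque": joint torques, N m; "eef_pos": TCP position; "orientation": TCP orientation; "contact_force": force on the tool from outside, world axes, zero at the start; "torque": the same for the moment, N m; "grip_width": opening from 0.0 (shut) to 1.0 (fully open); "grip_force": force on a finger pad.
Only numpy, scipy, OpenCV 4.12 (cv2) and the standard library are available. Lean on these libraries where they do the work, as an engineer would, in place of code of your own. Each camera call takes 0.05 s, during which the arm holds its last target. There are 200 camera calls.

## Working session

There is one attempt and no reset: what is moved stays moved. The work goes in short steps, Python scripts to look and compute and a tool call to move; the robot and the scene stay as the last step left them, time stands still between calls to the robot, and variables do not carry over. Pictures are saved under pics/ and viewed, at most 10 in all, crops included, and the job is handed in when it is done.

Besides the shell and the picture viewer there is one more tool, called after "Emit:" as a command line: name --argument value ..., lists and objects as JSON in quotes. step_arm: Moves the arm, as the interface text tells. Shift numbers are shares of 40 mm and turn numbers shares of 0.12 rad, none past 1 either way. Its arguments: {"type":"object","properties":{"plan":{"type":"array"},"grip":{"type":"number"},"squeeze":{"type":"number"}},"required":["plan"]}

```bash
mkdir -p pics; ls; python3 - <<'E'
from workcell import arm
import cv2,numpy as np
print(arm.get_state())
for n in ("scene","side"):
    im,d=arm.get_image(n); cv2.imwrite(f"pics/{n}0.png",im[:,:,::-1]); np.savez(f"pics/{n}0.npz",im=im,d=d)
    print(n,arm.camera_info(n))
print(arm.camera_info("wrist"))
E
```

```text
pics
{'time_s': 0.0, 'joint_positions': array([ 9.78723163e-01,  2.91291292e-01, -1.54116010e-01,  1.12670259e+00,
        2.59871936e-05,  1.43148008e+00]), 'joint_vel': array([ 1.86836006e-05, -5.32315648e-04, -4.34833799e-04, -1.63228807e-03,
       -7.27307806e-05, -1.61447936e-03]), 'joint_torque': array([ 9.50375966e-05, -5.37143433e+01,  3.31376553e+01,  1.59659889e-02,
       -3.93812425e-04, -1.81015753e-05]), 'eef_pos': array([0.22942789, 0.47176498, 0.25273042]), 'orientation': array([-3.14029542e+00, -2.08144842e-04,  2.68883559e+00]), 'contact_force': array([0.91681633, 0.76679899, 0.55496896]), 'torque': array([-0.02334377,  0.01761892, -0.0129545 ]), 'grip_force': 0.0, 'grip_width': 1.0002528180522594}
scene {'fx': 615.7049631292505, 'fy': 615.7049631292505, 'cx': 316.949191891229, 'cy': 235.22414096070617, 'k1': -0.10403939697681154, 'T': array([[ 0.57831419,  0.66912367, -0.46671856,  1.14861466],
       [ 0.81572753, -0.46594234,  0.34276279, -0.441986  ],
       [ 0.01188676, -0.57893976, -0.81528367,  1.27801703],
       [ 0.        ,  0.        ,  0.        ,  1.
[... 178 characters left out ...]
48899,  0.04031294,  0.48794903],
       [-0.04280791, -0.47845515,  0.87706793, -0.9897173 ],
       [ 0.00570304, -0.87797538, -0.47867182,  0.72989134],
       [ 0.        ,  0.        ,  0.        ,  1.        ]])}
{'fx': 334.3661642154443, 'fy': 334.3661642154443, 'cx': 321.3686189936128, 'cy': 243.78268631398802, 'k1': -0.039463030596515, 'hand_eye': array([[-7.57918345e-04, -9.61403113e-01, -2.75142655e-01,
         6.94076116e-02],
       [ 9.99998984e-01, -3.96535952e-04, -1.36905954e-03,
         3.87328227e-04],
       [ 1.20711415e-03, -2.75143413e-01,  9.61402437e-01,
        -1.21157826e-01],
       [ 0.00000000e+00,  0.00000000e+00,  0.00000000e+00,
         1.00000000e+00]])}
```

View pics/scene0.png

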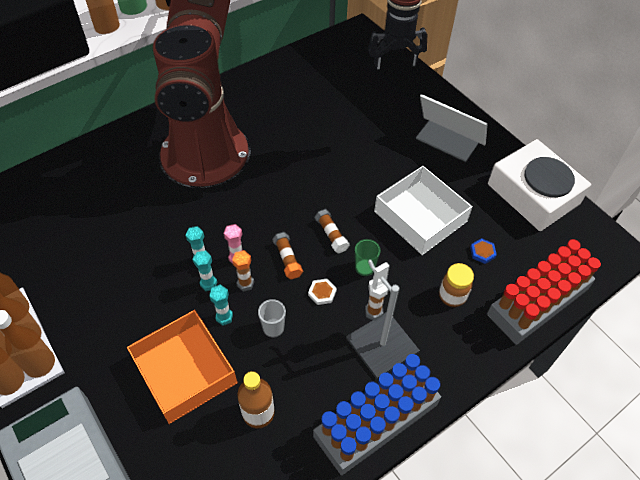

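View pics/side0.png

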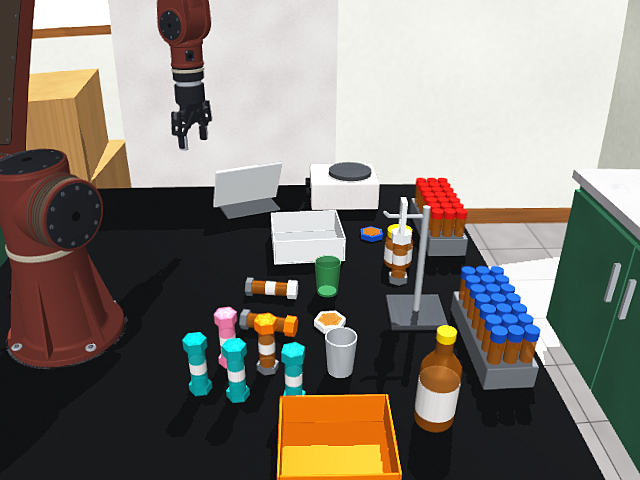

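The scene view shows orange_lying around (288,255), white_lying around (332,230), orange_standing around (243,270), and the hanging tube around (377,295) with the post at (390,315). The orange bin is at (182,365) and the white bin at (423,208). The pink and turquoise tubes stand close around the orange one.

```bash
cat > h.py <<'E'
import numpy as np,cv2
from workcell import arm
def load(n,k=0):
    z=np.load(f"pics/{n}{k}.npz"); return z["im"],z["d"]
def snap(n,k):
    im,d=arm.get_image(n); np.savez(f"pics/{n}{k}.npz",im=im,d=d); cv2.imwrite(f"pics/{n}{k}.png",im[:,:,::-1]); return im,d
def cloud(n,d,T=None):
    c=arm.camera_info(n); T=c["T"] if T is None else T
    K=np.array([[c["fx"],0,c["cx"]],[0,c["fy"],c["cy"]],[0,0,1.]])
    v,u=np.mgrid[:480,:640]
    p=cv2.undistortPoints(np.stack([u,v],-1).reshape(-1,1,2).astype(float),K,np.array([c["k1"],0,0,0.])).reshape(480,640,2)
    P=np.dstack([p*d[...,None],d])@T[:3,:3].T+T[:3,3]
    P[d<=0]=np.nan
    return P
E
cat > m.py <<'E'
from h import *
A=[];C=[]
for n in("scene","side"):
    im,d=load(n); P=cloud(n,d); ok=(P[...,2]>-.02)&(P[...,2]<.4)&(P[...,0]>.1)&(P[...,0]<.95)&(abs(P[...,1])<.55)
    print(n,"bench z",np.nanmedian(P[ok&(P[...,2]<.008)][:,2]))
    A.append(P[ok]);C.append(im[ok])
    hsv=cv2.cvtColor(im,cv2.COLOR_RGB2HSV); H,S,V=[hsv[...,i].astype(int) for i in range(3)]
    M={"orange":(H>8)&(H<20)&(S>180)&(V>200),"pink":(H>150)&(S>60)&(V>150),"turq":(H>82)&(H<98)&(S>120)&(V>100),"white":(S<25)&(V>170),"yellow":(H>21)&(H<33)&(S>150)&(V>150),"blue":(H>105)&(H<125)&(S>150)&(V>120),"green":(H>55)&(H<80)&(S>100)&(V>60),"grey":(S<30)&(V>60)&(V<170)}
    for k,m in M.items():
        N,L,st,ce=cv2.connectedComponentsWithStats((m&ok&(P[...,2]>.006)).astype(np.uint8))
        for i in range(1,N):
            if st[i,4]<40: continue
            q=P[L==i]; print(n,k,ce[i].round().astype(int),st[i,4],"med",np.median(q,0).round(3),"lo",np.percentile(q,3,axis=0).round(3),"hi",np.percentile(q,97,axis=0).round(3))
P=np.vstack(A);c=np.vstack(C)
# top view 1 mm/px : u = (0.5-y)*? 
o=np.argsort(P[:,2]);P=P[o];c=c[o]
img=np.full((600,800,3),60,np.uint8)
u=((.45-P[:,1])*870).astype(int);v=((.85-P[:,0])*870).astype(int)
g=(u>=0)&(u<799)&(v>=0)&(v<599)
for a in(0,1):
  for b in (0,1): img[v[g]+a*(v[g]<598),u[g]+b]=c[g]
cv2.imwrite("pics/top.png",img[:,:,::-1])
E
python3 m.py
```

```text
scene bench z 0.0006883532652799396
scene orange [241 258] 97 med [ 0.437 -0.13   0.115] lo [ 0.418 -0.147  0.11 ] hi [ 0.454 -0.112  0.121]
scene orange [294 267] 84 med [ 0.48  -0.017  0.034] lo [ 0.467 -0.031  0.021] hi [ 0.49  -0.003  0.04 ]
scene orange [142 339] 48 med [ 0.463 -0.405  0.064] lo [ 0.459 -0.432  0.058] hi [ 0.466 -0.372  0.069]
scene orange [154 354] 50 med [ 0.48  -0.397  0.007] lo [ 0.466 -0.413  0.006] hi [ 0.49  -0.379  0.011]
scene orange [204 380] 198 med [ 0.599 -0.341  0.008] lo [ 0.567 -0.371  0.006] hi [ 0.639 -0.282  0.068]
scene orange [157 396] 63 med [ 0.579 -0.438  0.009] lo [ 0.556 -0.443  0.006] hi [ 0.615 -0.424  0.068]
scene orange [179 402] 70 med [ 0.634 -0.406  0.062] lo [ 0.604 -0.434  0.006] hi [ 0.638 -0.375  0.068]
scene pink [234 236] 193 med [ 0.37  -0.107  0.113] lo [ 0.347 -0.127  0.073] hi [ 0.381 -0.091  0.118]
scene turq [195 235] 225 med [ 0.319 -0.183  0.115] lo [ 0.299 -0.201  0.074] hi [ 0.333 -0.168  0.12 ]
scene turq [203 259] 237 med [ 0.388 -0.201  0.114] lo [ 0.367 -0.22   0.073] hi [ 0.403 -0.186  0.119]
scene turq [216 
[... 8902 characters left out ...]
320] 62 med [ 0.378 -0.009  0.024] lo [ 0.372 -0.016  0.009] hi [ 0.383 -0.003  0.034]
side grey [330 336] 66 med [ 0.552 -0.121  0.067] lo [ 0.546 -0.13   0.048] hi [ 0.56  -0.115  0.077]
side grey [352 337] 45 med [ 0.593 -0.127  0.068] lo [ 0.588 -0.137  0.049] hi [ 0.597 -0.122  0.077]
side grey [329 356] 190 med [ 0.549 -0.156  0.045] lo [ 0.543 -0.167  0.008] hi [ 0.558 -0.144  0.077]
side grey [351 358] 183 med [ 0.589 -0.159  0.04 ] lo [ 0.58  -0.165  0.009] hi [ 0.597 -0.148  0.075]
side grey [267 369] 58 med [ 0.433 -0.147  0.009] lo [ 0.414 -0.152  0.006] hi [ 0.451 -0.133  0.014]
side grey [417 396] 87 med [ 0.688 -0.282  0.057] lo [ 0.687 -0.288  0.028] hi [ 0.69  -0.271  0.084]
```

View pics/top.png

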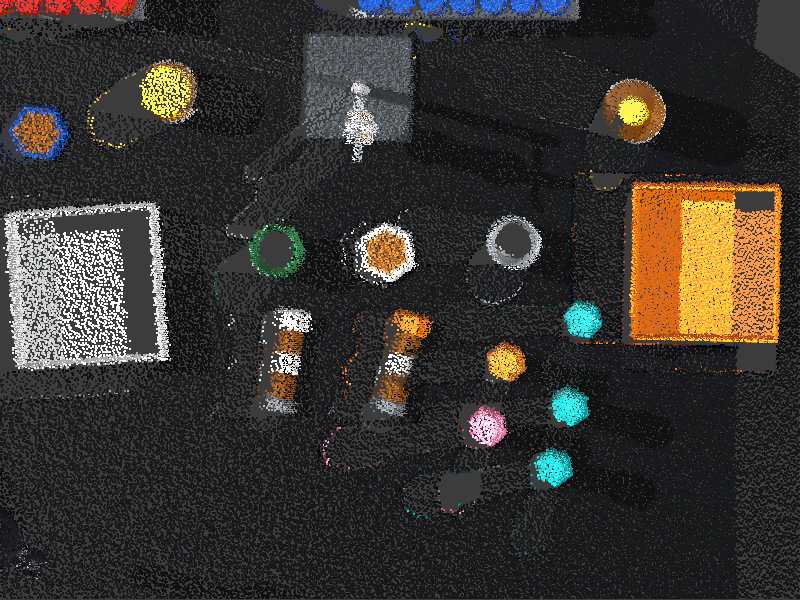

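The top view shows every object clearly: lying tubes at about (287,360) and (400,362), orange_standing at (506,362), hanging tab at (358,125). Next I refine the poses I need.

```bash
cat > f.py <<'E'
from h import *
for n in("scene","side"):
    im,d=load(n);P=cloud(n,d).reshape(-1,3);P=P[np.isfinite(P[:,0])]
    def box(x0,x1,y0,y1,z0,z1): return P[(P[:,0]>x0)&(P[:,0]<x1)&(P[:,1]>y0)&(P[:,1]<y1)&(P[:,2]>z0)&(P[:,2]<z1)]
    def rect(q): 
        r=cv2.minAreaRect((q[:,:2]*1000).astype(np.float32)); return np.round(r[0],1),np.round(r[1],1),round(r[2],1)
    print(n,"obin",rect(box(.42,.68,-.47,-.255,.055,.075)))
    print("wbin",rect(box(.41,.64,.24,.46,.055,.075)))
    for k,b in dict(wl=(.35,.52,.08,.16),ol=(.35,.52,-.05,.04)).items():
        q=box(*b,.028,.045); print(k,rect(q))
    for k,b in dict(os=(.405,.465,-.165,-.1)).items():
        q=box(*b,.105,.13);print(k,cv2.minEnclosingCircle((q[:,:2]*1000).astype(np.float32)),rect(q),q[:,2].max())
    q=box(.69,.73,.01,.07,.245,.29);print("tab",rect(q),np.median(q,0),np.percentile(q[:,2],98))
    q=box(.69,.73,.01,.07,.262,.29);print("tabtop",rect(q))
    q=box(.737,.77,.01,.07,.06,.27);print("post",np.median(q,0),rect(q),np.percentile(q[:,2],98))
    q=box(.64,.69,.01,.07,.22,.27);print("tip",rect(q),q.min(0),q.max(0),q.mean(0))
    q=box(.68,.83,-.04,.11,.009,.016);print("base",rect(q))
E
python3 f.py
```

```text
scene obin (array([ 549.7, -358.9]), array([168.7, 182.9]), 88.7)
wbin (array([521.9, 352. ]), array([184.2, 175.8]), 4.7)
wl (array([436.7, 122.3]), array([ 34.5, 118.5]), 79.9)
ol (array([434.3,  -8.9]), array([ 34.7, 119.7]), 74.4)
os ((436.7917175292969, -130.11341857910156), 21.795381546020508) (array([ 438.1, -130.1]), array([40.2, 40.7]), 70.7) 0.12306292214770131
tab (array([705.9,  39.1]), array([29.9, 12.8]), 88.2) [0.70879862 0.03697004 0.26720811] 0.2742491803805531
tabtop (array([705.6,  39.1]), array([29.9, 12.3]), 88.5)
post [0.75427499 0.03422116 0.18225934] (array([749.4,  38.1]), array([14.3, 22.2]), 71.6) 0.2582672810353128
tip (array([676.5,  40.7]), array([ 7.7, 21.2]), 84.6) [0.66580303 0.03705899 0.23371557] [0.6870222  0.04517622 0.24983317] [0.67660371 0.03999553 0.24133731]
base (array([751.1,  44.4]), array([134.4, 122.8]), 87.8)
side obin (array([ 547.9, -360.9]), array([172.7, 178.7]), 88.5)
wbin (array([519.4, 351. ]), array([178. , 183.8]), 4.1)
wl (array([434. , 120.3]), array([ 35.6, 115.7]), 80.7)
ol (array([430.2, -11. ]), array([ 31.4, 117.2]), 73.3)
os ((433.34698486328125, -131.78045654296875), 22.268178939819336) (array([ 433.2, -132.7]), array([39.2, 41.3]), 35.8) 0.11573324920813999
tab (array([703.6,  36.5]), array([30.2, 10.9]), 88.1) [0.70212367 0.02874178 0.26177769] 0.27163205160830045
tabtop (array([703.8,  36.9]), array([28.7, 10.5]), 87.9)
post [0.74737799 0.03272703 0.17071834] (array([746.9,  36.8]), array([18.7, 17.9]), 48.5) 0.254776002928898
tip (array([677.1,  39. ]), array([25. , 11.9]), 4.2) [0.66432104 0.03352648 0.23155927] [0.6897022  0.04573293 0.24489443] [0.67647242 0.0384711  0.2377057 ]
base (array([760.4,  30. ]), array([130. , 142.3]), 88.1)
```

Emit:
step_arm --plan '[{"turn": -0.77},{"turn": -0.77},{"turn": -0.77},{"dx": -0.55,"dy": -0.64,"dz": 0.3},{"dx": -0.55,"dy": -0.64,"dz": 0.3},{"dx": -0.55,"dy": -0.64,"dz": 0.3},{"dx": -0.55,"dy": -0.64,"dz": 0.3},{"dx": -0.55,"dy": -0.64,"dz": 0.3},{"dx": -0.55,"dy": -0.64,"dz": 0.3},{"dx": -0.55,"dy": -0.64,"dz": 0.3}]' --grip 1 --squeeze 40

```text
invalid input at $.plan[0]: expected keys dx, dy, dz, turn
```

Emit:
step_arm --plan '[{"dx": -0.55,"dy": -0.64,"dz": 0.3},{"dx": -0.55,"dy": -0.64,"dz": 0.3},{"dx": -0.55,"dy": -0.64,"dz": 0.3},{"dx": -0.55,"dy": -0.64,"dz": 0.3},{"dx": -0.55,"dy": -0.64,"dz": 0.3},{},{},{},{},{}]'

```text
invalid input at $.plan[0]: expected keys dx, dy, dz, turn
```

Emit:
step_arm --plan '[{"dx": 0,"dy": 0,"dz": 0,"turn": -0.77},{"dx": 0,"dy": 0,"dz": 0,"turn": -0.77},{"dx": 0,"dy": 0,"dz": 0,"turn": -0.77},{"dx": -0.55,"dy": -0.64,"dz": 0.3,"turn": 0},{"dx": -0.55,"dy": -0.64,"dz": 0.3,"turn": 0},{"dx": -0.55,"dy": -0.64,"dz": 0.3,"turn": 0},{"dx": -0.55,"dy": -0.64,"dz": 0.3,"turn": 0},{"dx": -0.55,"dy": -0.64,"dz": 0.3,"turn": 0},{"dx": -0.55,"dy": -0.64,"dz": 0.3,"turn": 0},{"dx": -0.55,"dy": -0.64,"dz": 0.3,"turn": 0}]' --grip 1 --squeeze 40

```text
time_s: 0.93
eef_pos: [0.3503, 0.2672, 0.1687]
orientation: [-3.142, -0.0, 2.966]
contact_force: [0.9, 0.2, 0.2]
grip_width: 0.998
grip_force: 0.0
```

Emit:
step_arm --plan '[{"dx": -0.55,"dy": -0.64,"dz": 0.3,"turn": 0},{"dx": -0.55,"dy": -0.64,"dz": 0.3,"turn": 0},{"dx": -0.55,"dy": -0.64,"dz": 0.3,"turn": 0},{"dx": -0.55,"dy": -0.64,"dz": 0.3,"turn": 0},{"dx": -0.55,"dy": -0.64,"dz": 0.3,"turn": 0},{"dx": 0,"dy": 0,"dz": 0,"turn": 0},{"dx": 0,"dy": 0,"dz": 0,"turn": 0},{"dx": 0,"dy": 0,"dz": 0,"turn": 0},{"dx": 0,"dy": 0,"dz": 0,"turn": 0},{"dx": 0,"dy": 0,"dz": 0,"turn": 0}]'

```text
time_s: 1.77
eef_pos: [0.4356, 0.1244, 0.1096]
orientation: [3.141, 0.0, 2.968]
contact_force: [-0.2, -0.0, -0.6]
grip_width: 1.002
grip_force: 0.0
```

```bash
cat >> h.py <<'E'
from scipy.spatial.transform import Rotation
def wristT():
    s=arm.get_state(); T=np.eye(4); T[:3,:3]=Rotation.from_euler("xyz",s["orientation"]).as_matrix(); T[:3,3]=s["eef_pos"]
    return T@arm.camera_info("wrist")["hand_eye"]
def rect(q):
    r=cv2.minAreaRect((q[:,:2]*1000).astype(np.float32)); return np.round(r[0],1),np.round(r[1],1),round(r[2],1)
E
python3 - <<'E'
from h import *
T=wristT(); im,d=snap("wrist",1); P=cloud("wrist",d,T).reshape(-1,3);P=P[np.isfinite(P[:,0])]
print(np.median(P[:,2][P[:,2]<.01]))
for k,b in dict(wl=(.35,.52,.07,.17),ol=(.35,.52,-.06,.04)).items():
    q=P[(P[:,0]>b[0])&(P[:,0]<b[1])&(P[:,1]>b[2])&(P[:,1]<b[3])&(P[:,2]>.022)&(P[:,2]<.045)]
    m=q[:,:2].mean(0); u,s,v=np.linalg.svd(q[:,:2]-m,full_matrices=False)
    print(k,rect(q),m,np.arctan(v[0,1]/v[0,0]),np.percentile(q[:,2],95))
E
```

```text
0.0005889681267697011
wl (array([436.1, 126. ]), array([ 38.5, 115.9]), 80.8) [0.43236699 0.12653939] -0.1634055038559005 0.03692964820878337
ol (array([431.6,  -5.3]), array([ 39.4, 111.6]), 74.1) [4.23827749e-01 1.19816895e-05] -0.30942625839577775 0.03695375550712403
```

View pics/wrist1.png

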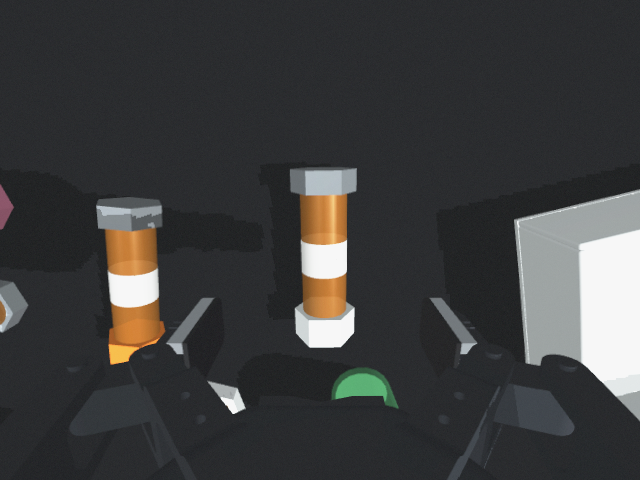

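The tube (323,258) is centred between the fingers and aligned with them.

Emit:
step_arm --plan '[{"dx": 0,"dy": 0,"dz": 0.6,"turn": 0},{"dx": 0,"dy": 0,"dz": 0.6,"turn": 0},{"dx": 0,"dy": 0,"dz": 0.5,"turn": 0},{"dx": 0,"dy": 0,"dz": 0.38,"turn": 0},{"dx": 0,"dy": 0,"dz": 0,"turn": 0},{"dx": 0,"dy": 0,"dz": 0,"turn": 0},{"dx": 0,"dy": 0,"dz": 0,"turn": 0},{"dx": 0,"dy": 0,"dz": 0,"turn": 0},{"dx": 0,"dy": 0,"dz": 0,"turn": 0},{"dx": 0,"dy": 0,"dz": 0,"turn": 0}]'

```text
time_s: 2.65
eef_pos: [0.4365, 0.1236, 0.0268]
orientation: [3.141, 0.001, 2.966]
contact_force: [-0.6, 0.8, -0.3]
grip_width: 1.001
grip_force: 0.0
```

Emit:
step_arm --plan '[{"dx": 0,"dy": 0,"dz": 0,"turn": 0},{"dx": 0,"dy": 0,"dz": 0,"turn": 0},{"dx": 0,"dy": 0,"dz": 0,"turn": 0},{"dx": 0,"dy": 0,"dz": 0,"turn": 0},{"dx": 0,"dy": 0,"dz": 0,"turn": 0},{"dx": 0,"dy": 0,"dz": 0,"turn": 0},{"dx": 0,"dy": 0,"dz": 0,"turn": 0},{"dx": 0,"dy": 0,"dz": 0,"turn": 0},{"dx": 0,"dy": 0,"dz": 0,"turn": 0},{"dx": 0,"dy": 0,"dz": 0,"turn": 0}]' --grip 0 --squeeze 50

```text
time_s: 3.48
eef_pos: [0.436, 0.1235, 0.0264]
orientation: [3.142, 0.0, 2.966]
contact_force: [-1.3, 0.5, 6.2]
grip_width: 0.334
grip_force: 48.9
```

Emit:
step_arm --plan '[{"dx": 0,"dy": 0,"dz": -0.75,"turn": 0},{"dx": 0,"dy": 0,"dz": -0.75,"turn": -0.7},{"dx": 0,"dy": 0,"dz": -0.75,"turn": -0.7},{"dx": 0,"dy": 0,"dz": -0.75,"turn": -0.7},{"dx": -0.32,"dy": 0.78,"dz": 0,"turn": 0},{"dx": -0.32,"dy": 0.78,"dz": 0,"turn": 0},{"dx": -0.32,"dy": 0.78,"dz": 0,"turn": 0},{"dx": -0.32,"dy": 0.78,"dz": 0,"turn": 0},{"dx": -0.32,"dy": 0.78,"dz": 0,"turn": 0},{"dx": -0.32,"dy": 0.78,"dz": 0,"turn": 0}]'

```text
time_s: 4.32
eef_pos: [0.4982, 0.3176, 0.1459]
orientation: [-3.141, -0.0, -3.065]
contact_force: [1.5, -0.2, -1.1]
grip_width: 0.327
grip_force: 50.0
```

Emit:
step_arm --plan '[{"dx": -0.32,"dy": 0.78,"dz": 0,"turn": 0},{"dx": -0.32,"dy": 0.78,"dz": 0,"turn": 0},{"dx": 0,"dy": 0,"dz": 0,"turn": 0},{"dx": 0,"dy": 0,"dz": 0,"turn": 0},{"dx": 0,"dy": 0,"dz": 0,"turn": 0},{"dx": 0,"dy": 0,"dz": 0,"turn": 0},{"dx": 0,"dy": 0,"dz": 0,"turn": 0},{"dx": 0,"dy": 0,"dz": 0,"turn": 0},{"dx": 0,"dy": 0,"dz": 0,"turn": 0},{"dx": 0,"dy": 0,"dz": 0,"turn": 0}]'

```text
time_s: 5.15
eef_pos: [0.5191, 0.3798, 0.1464]
orientation: [3.141, 0.0, -3.066]
contact_force: [0.2, 0.2, -1.0]
grip_width: 0.331
grip_force: 50.0
```

Emit:
step_arm --plan '[{"dx": 0,"dy": 0,"dz": 0.7,"turn": 0},{"dx": 0,"dy": 0,"dz": 0.7,"turn": 0},{"dx": 0,"dy": 0,"dz": 0.7,"turn": 0},{"dx": 0,"dy": 0,"dz": 0.4,"turn": 0},{"dx": 0,"dy": 0,"dz": 0.3,"turn": 0},{"dx": 0,"dy": 0,"dz": 0,"turn": 0},{"dx": 0,"dy": 0,"dz": 0,"turn": 0},{"dx": 0,"dy": 0,"dz": 0,"turn": 0},{"dx": 0,"dy": 0,"dz": 0,"turn": 0},{"dx": 0,"dy": 0,"dz": 0,"turn": 0}]'

```text
time_s: 5.98
eef_pos: [0.5197, 0.3806, 0.0353]
orientation: [3.141, 0.002, -3.065]
contact_force: [0.3, 0.4, -0.5]
grip_width: 0.334
grip_force: 50.1
```

Emit:
step_arm --plan '[{"dx": 0,"dy": 0,"dz": 0,"turn": 0},{"dx": 0,"dy": 0,"dz": 0,"turn": 0},{"dx": 0,"dy": 0,"dz": 0,"turn": 0},{"dx": 0,"dy": 0,"dz": 0,"turn": 0},{"dx": 0,"dy": 0,"dz": -0.5,"turn": 0},{"dx": 0,"dy": 0,"dz": -0.7,"turn": 0},{"dx": 0,"dy": 0,"dz": -1,"turn": 0},{"dx": 0,"dy": 0,"dz": -1,"turn": 0},{"dx": 0,"dy": 0,"dz": -1,"turn": 0},{"dx": 0,"dy": 0,"dz": 0,"turn": 0}]' --grip 0.6

```text
time_s: 6.82
eef_pos: [0.5223, 0.3822, 0.2112]
orientation: [3.136, 0.012, -3.065]
contact_force: [1.3, 0.0, 0.6]
grip_width: 0.596
grip_force: 0.0
```

Emit:
step_arm --plan '[{"dx": 0,"dy": 0,"dz": 0,"turn": 0.96},{"dx": 0,"dy": 0,"dz": 0,"turn": 0.96},{"dx": 0,"dy": 0,"dz": 0,"turn": 0.97},{"dx": -0.04,"dy": -0.9,"dz": 0.2,"turn": 0},{"dx": -0.04,"dy": -0.9,"dz": 0.2,"turn": 0},{"dx": -0.04,"dy": -0.9,"dz": 0.2,"turn": 0},{"dx": -0.04,"dy": -0.9,"dz": 0.2,"turn": 0},{"dx": -0.04,"dy": -0.9,"dz": 0.2,"turn": 0},{"dx": -0.04,"dy": -0.9,"dz": 0.2,"turn": 0},{"dx": -0.04,"dy": -0.9,"dz": 0.2,"turn": 0}]' --grip 1

```text
time_s: 7.65
eef_pos: [0.4619, 0.133, 0.1461]
orientation: [3.141, 0.001, 2.872]
contact_force: [0.5, 0.7, -1.0]
grip_width: 1.001
grip_force: 0.0
```

Emit:
step_arm --plan '[{"dx": -0.04,"dy": -0.9,"dz": 0.2,"turn": 0},{"dx": -0.04,"dy": -0.9,"dz": 0.2,"turn": 0},{"dx": -0.04,"dy": -0.9,"dz": 0.2,"turn": 0},{"dx": -0.04,"dy": -0.9,"dz": 0.2,"turn": 0},{"dx": 0,"dy": 0,"dz": 0,"turn": 0},{"dx": 0,"dy": 0,"dz": 0,"turn": 0},{"dx": 0,"dy": 0,"dz": 0,"turn": 0},{"dx": 0,"dy": 0,"dz": 0,"turn": 0},{"dx": 0,"dy": 0,"dz": 0,"turn": 0},{"dx": 0,"dy": 0,"dz": 0,"turn": 0}]'

```text
time_s: 8.48
eef_pos: [0.4305, -0.0052, 0.1143]
orientation: [3.141, 0.0, 2.873]
contact_force: [-0.8, -0.6, -0.0]
grip_width: 0.997
grip_force: 0.0
```

Emit:
step_arm --plan '[{"dx": 0,"dy": 0.07,"dz": 0.6,"turn": 0},{"dx": 0,"dy": 0,"dz": 0.6,"turn": 0},{"dx": 0,"dy": 0,"dz": 0.6,"turn": 0},{"dx": 0,"dy": 0,"dz": 0.4,"turn": 0},{"dx": 0,"dy": 0,"dz": 0,"turn": 0},{"dx": 0,"dy": 0,"dz": 0,"turn": 0},{"dx": 0,"dy": 0,"dz": 0,"turn": 0},{"dx": 0,"dy": 0,"dz": 0,"turn": 0},{"dx": 0,"dy": 0,"dz": 0,"turn": 0},{"dx": 0,"dy": 0,"dz": 0,"turn": 0}]'

```text
time_s: 9.32
eef_pos: [0.4316, -0.0035, 0.0269]
orientation: [3.141, 0.002, 2.871]
contact_force: [-0.1, -0.4, -0.0]
grip_width: 1.002
grip_force: 0.0
```

Emit:
step_arm --plan '[{"dx": 0,"dy": 0,"dz": 0,"turn": 0},{"dx": 0,"dy": 0,"dz": 0,"turn": 0},{"dx": 0,"dy": 0,"dz": 0,"turn": 0},{"dx": 0,"dy": 0,"dz": 0,"turn": 0},{"dx": 0,"dy": 0,"dz": 0,"turn": 0},{"dx": 0,"dy": 0,"dz": 0,"turn": 0},{"dx": 0,"dy": 0,"dz": 0,"turn": 0},{"dx": 0,"dy": 0,"dz": 0,"turn": 0},{"dx": 0,"dy": 0,"dz": 0,"turn": 0},{"dx": 0,"dy": 0,"dz": 0,"turn": 0}]' --grip 0 --squeeze 50

```text
time_s: 10.15
eef_pos: [0.4309, -0.0035, 0.0263]
orientation: [-3.142, 0.0, 2.871]
contact_force: [-1.8, -0.2, 7.2]
grip_width: 0.329
grip_force: 48.8
```

Emit:
step_arm --plan '[{"dx": 0,"dy": 0,"dz": -0.9,"turn": 0},{"dx": 0,"dy": 0,"dz": -0.95,"turn": 0},{"dx": 0,"dy": 0,"dz": -0.95,"turn": -0.68},{"dx": 0,"dy": 0,"dz": -0.95,"turn": -0.68},{"dx": 0,"dy": 0,"dz": -0.95,"turn": -0.68},{"dx": -0.29,"dy": -0.87,"dz": 0,"turn": 0},{"dx": -0.29,"dy": -0.87,"dz": 0,"turn": 0},{"dx": -0.29,"dy": -0.87,"dz": 0,"turn": 0},{"dx": -0.29,"dy": -0.87,"dz": 0,"turn": 0},{"dx": -0.29,"dy": -0.87,"dz": 0,"turn": 0}]'

```text
time_s: 10.98
eef_pos: [0.4845, -0.1805, 0.2141]
orientation: [3.142, 0.0, 3.116]
contact_force: [1.2, -0.0, -0.1]
grip_width: 0.334
grip_force: 50.0
```

Emit:
step_arm --plan '[{"dx": -0.29,"dy": -0.87,"dz": 0,"turn": 0},{"dx": -0.29,"dy": -0.87,"dz": 0,"turn": 0},{"dx": -0.29,"dy": -0.87,"dz": 0,"turn": 0},{"dx": -0.29,"dy": -0.87,"dz": 0,"turn": 0},{"dx": -0.29,"dy": -0.87,"dz": 0,"turn": 0},{"dx": -0.29,"dy": -0.87,"dz": 0,"turn": 0},{"dx": 0,"dy": 0,"dz": 0,"turn": 0},{"dx": 0,"dy": 0,"dz": 0,"turn": 0},{"dx": 0,"dy": 0,"dz": 0,"turn": 0},{"dx": 0,"dy": 0,"dz": 0,"turn": 0}]'

```text
time_s: 11.82
eef_pos: [0.5484, -0.3882, 0.214]
orientation: [3.141, -0.001, 3.117]
contact_force: [-0.8, 0.3, -0.5]
grip_width: 0.338
grip_force: 50.0
```

Emit:
step_arm --plan '[{"dx": 0,"dy": 0,"dz": 0.9,"turn": 0},{"dx": 0,"dy": 0,"dz": 0.9,"turn": 0},{"dx": 0,"dy": 0,"dz": 0.9,"turn": 0},{"dx": 0,"dy": 0,"dz": 0.8,"turn": 0},{"dx": 0,"dy": 0,"dz": 0.5,"turn": 0},{"dx": 0,"dy": 0,"dz": 0.3,"turn": 0},{"dx": 0,"dy": 0,"dz": 0.2,"turn": 0},{"dx": 0,"dy": 0,"dz": 0,"turn": 0},{"dx": 0,"dy": 0,"dz": 0,"turn": 0},{"dx": 0,"dy": 0,"dz": 0,"turn": 0}]'

```text
time_s: 12.65
eef_pos: [0.5497, -0.39, 0.0359]
orientation: [-3.14, 0.002, 3.116]
contact_force: [-0.5, 0.6, 0.4]
grip_width: 0.33
grip_force: 50.0
```

Emit:
step_arm --plan '[{"dx": 0,"dy": 0,"dz": 0,"turn": 0},{"dx": 0,"dy": 0,"dz": 0,"turn": 0},{"dx": 0,"dy": 0,"dz": 0,"turn": 0},{"dx": 0,"dy": 0,"dz": 0,"turn": 0},{"dx": 0,"dy": 0,"dz": -0.5,"turn": 0},{"dx": 0,"dy": 0,"dz": -0.9,"turn": 0},{"dx": 0,"dy": 0,"dz": -1,"turn": 0},{"dx": 0,"dy": 0,"dz": -1,"turn": 0},{"dx": 0,"dy": 0,"dz": -1,"turn": 0},{"dx": 0,"dy": 0,"dz": 0,"turn": 0}]' --grip 0.6

```text
time_s: 13.48
eef_pos: [0.5518, -0.392, 0.2206]
orientation: [-3.132, 0.011, 3.116]
contact_force: [1.1, -0.6, 0.1]
grip_width: 0.597
grip_force: 0.0
```

Emit:
step_arm --plan '[{"dx": 0,"dy": 0,"dz": 0,"turn": 1},{"dx": 0,"dy": 0,"dz": 0,"turn": 1},{"dx": 0,"dy": 0,"dz": 0,"turn": 1},{"dx": 0,"dy": 0,"dz": 0,"turn": 1},{"dx": 0,"dy": 0,"dz": 0,"turn": 1},{"dx": 0,"dy": 0,"dz": 0,"turn": 1},{"dx": 0,"dy": 0,"dz": 0,"turn": 1},{"dx": 0,"dy": 0,"dz": 0,"turn": 1},{"dx": 0,"dy": 0,"dz": 0,"turn": 1},{"dx": 0,"dy": 0,"dz": 0,"turn": 1}]' --grip 0.85

```text
time_s: 14.32
eef_pos: [0.549, -0.3897, 0.2112]
orientation: [3.141, 0.002, 1.91]
contact_force: [-0.1, 0.9, -0.1]
grip_width: 0.849
grip_force: 0.0
```

Emit:
step_arm --plan '[{"dx": 0.88,"dy": -0.06,"dz": 0,"turn": 0},{"dx": 0.88,"dy": -0.06,"dz": 0,"turn": 0},{"dx": 0.88,"dy": -0.06,"dz": 0,"turn": 0},{"dx": 0.88,"dy": -0.06,"dz": 0,"turn": 0},{"dx": 0.88,"dy": -0.06,"dz": 0,"turn": 0},{"dx": 0.88,"dy": -0.06,"dz": 0,"turn": 0},{"dx": 0.88,"dy": -0.06,"dz": 0,"turn": 0},{"dx": 0.88,"dy": -0.06,"dz": 0,"turn": 0},{"dx": 0,"dy": 0,"dz": 0,"turn": 0},{"dx": 0,"dy": 0,"dz": 0,"turn": 0}]'

```text
time_s: 15.15
eef_pos: [0.4353, -0.1298, 0.2113]
orientation: [3.14, 0.002, 1.918]
contact_force: [-0.5, -0.3, -0.2]
grip_width: 0.847
grip_force: 0.0
```

```bash
python3 - <<'E'
from h import *
T=wristT(); im,d=snap("wrist",2); P=cloud("wrist",d,T).reshape(-1,3);P=P[np.isfinite(P[:,0])]
print(arm.get_state()["eef_pos"],arm.get_state()["orientation"])
q=P[(abs(P[:,0]-.435)<.035)&(abs(P[:,1]+.131)<.035)&(P[:,2]>.108)&(P[:,2]<.122)]
print(len(q),rect(q),cv2.minEnclosingCircle((q[:,:2]*1000).astype(np.float32)))
E
```

```text
[ 0.43594673 -0.13085265  0.21122948] [3.13972763e+00 2.19937662e-03 1.91711160e+00]
2425 (array([ 434.3, -129.3]), array([36. , 41.2]), 40.7) ((434.42645263671875, -129.18775939941406), 20.641443252563477)
```

View pics/wrist2.png

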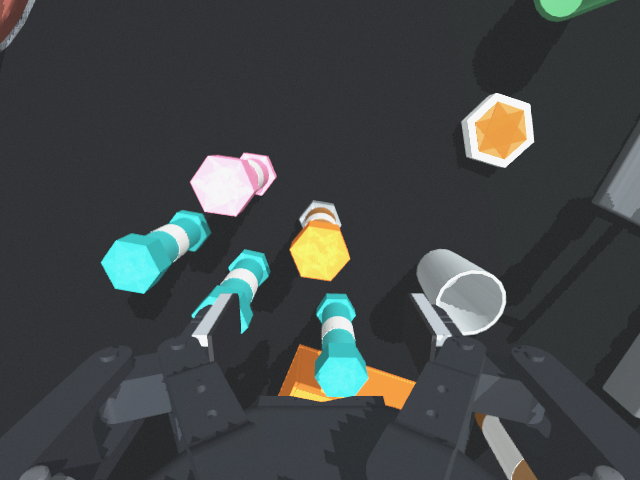

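The orange cap (320,250) is in line with the grasp, and both fingers clear the turquoise and pink tubes.

Emit:
step_arm --plan '[{"dx": 0,"dy": 0,"dz": 0.6,"turn": 0},{"dx": 0,"dy": 0,"dz": 0.6,"turn": 0},{"dx": 0,"dy": 0,"dz": 0.6,"turn": 0},{"dx": 0,"dy": 0,"dz": 0.6,"turn": 0},{"dx": 0,"dy": 0,"dz": 0.5,"turn": 0},{"dx": 0,"dy": 0,"dz": 0.38,"turn": 0},{"dx": 0,"dy": 0,"dz": 0,"turn": 0},{"dx": 0,"dy": 0,"dz": 0,"turn": 0},{"dx": 0,"dy": 0,"dz": 0,"turn": 0},{"dx": 0,"dy": 0,"dz": 0,"turn": 0}]'

```text
time_s: 16.03
eef_pos: [0.4364, -0.1317, 0.08]
orientation: [3.14, 0.002, 1.916]
contact_force: [1.0, -0.6, 0.4]
grip_width: 0.847
grip_force: 0.0
```

Emit:
step_arm --plan '[{"dx": 0,"dy": 0,"dz": 0,"turn": 0},{"dx": 0,"dy": 0,"dz": 0,"turn": 0},{"dx": 0,"dy": 0,"dz": 0,"turn": 0},{"dx": 0,"dy": 0,"dz": 0,"turn": 0},{"dx": 0,"dy": 0,"dz": 0,"turn": 0},{"dx": 0,"dy": 0,"dz": 0,"turn": 0},{"dx": 0,"dy": 0,"dz": 0,"turn": 0},{"dx": 0,"dy": 0,"dz": 0,"turn": 0},{"dx": 0,"dy": 0,"dz": 0,"turn": 0},{"dx": 0,"dy": 0,"dz": 0,"turn": 0}]' --grip 0 --squeeze 50

```text
time_s: 16.87
eef_pos: [0.4365, -0.1311, 0.0797]
orientation: [3.139, 0.001, 1.916]
contact_force: [1.5, 1.0, 7.9]
grip_width: 0.422
grip_force: 55.4
```

Emit:
step_arm --plan '[{"dx": 0,"dy": 0,"dz": -0.5,"turn": 0},{"dx": 0,"dy": 0,"dz": -0.8,"turn": 0},{"dx": 0,"dy": 0,"dz": -0.8,"turn": 0},{"dx": 0,"dy": 0,"dz": -0.8,"turn": 0},{"dx": 0,"dy": 0,"dz": -0.8,"turn": 0},{"dx": 0,"dy": 0,"dz": 0,"turn": 0},{"dx": 0,"dy": 0,"dz": 0,"turn": 0},{"dx": 0,"dy": 0,"dz": 0,"turn": 0},{"dx": 0,"dy": 0,"dz": 0,"turn": 0},{"dx": 0,"dy": 0,"dz": 0,"turn": 0}]'

```text
time_s: 17.7
eef_pos: [0.4345, -0.1305, 0.2256]
orientation: [-3.14, -0.002, 1.916]
contact_force: [-0.5, 0.7, -0.5]
grip_width: 0.42
grip_force: 57.6
```

Emit:
step_arm --plan '[{"dx": -0.7,"dy": 0.14,"dz": 0,"turn": 0},{"dx": -0.7,"dy": 0.14,"dz": 0,"turn": 0},{"dx": -0.7,"dy": 0.14,"dz": 0,"turn": 0},{"dx": -0.7,"dy": 0.14,"dz": 0,"turn": 0},{"dx": -0.7,"dy": 0.14,"dz": 0,"turn": 0},{"dx": -0.7,"dy": 0.14,"dz": 0,"turn": 0},{"dx": -0.7,"dy": 0.14,"dz": 0,"turn": 0},{"dx": -0.45,"dy": 0.1,"dz": 0,"turn": 0},{"dx": 0,"dy": 0,"dz": 0,"turn": 0},{"dx": 0,"dy": 0,"dz": 0,"turn": 0}]'

```text
time_s: 18.53
eef_pos: [0.548, -0.3179, 0.2251]
orientation: [-3.14, -0.002, 1.915]
contact_force: [-0.1, 0.3, -0.4]
grip_width: 0.415
grip_force: 57.5
```

```bash
python3 - <<'E'
from h import *
print(arm.get_state()["eef_pos"])
im,d=snap("side",3); im2,_=snap("scene",3)
cv2.imwrite("pics/c3.png",np.hstack([im[200:480,150:470],im2[180:460,80:400]])[:,:,::-1])
E
```

```text
[ 0.54798025 -0.31788624  0.22506745]
```

View pics/c3.png

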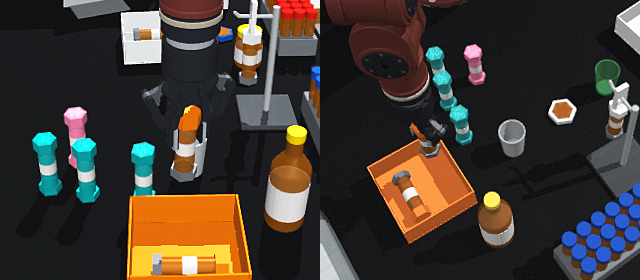

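The tube is held nearly upright above the orange bin, orange_lying lies in that bin, and white_lying lies in the white bin.

Emit:
step_arm --plan '[{"dx": 0,"dy": 0,"dz": 0.6,"turn": 0},{"dx": 0,"dy": 0,"dz": 0.7,"turn": 0},{"dx": 0,"dy": 0,"dz": 0.7,"turn": 0},{"dx": 0,"dy": 0,"dz": 0.6,"turn": 0},{"dx": 0,"dy": 0,"dz": 0.4,"turn": 0},{"dx": 0,"dy": 0,"dz": 0.25,"turn": 0},{"dx": 0,"dy": 0,"dz": 0.15,"turn": 0},{"dx": 0,"dy": 0,"dz": 0,"turn": 0},{"dx": 0,"dy": 0,"dz": 0,"turn": 0},{"dx": 0,"dy": 0,"dz": 0,"turn": 0}]'

```text
time_s: 19.47
eef_pos: [0.5491, -0.318, 0.0922]
orientation: [3.14, 0.002, 1.916]
contact_force: [1.4, 0.1, -0.2]
grip_width: 0.418
grip_force: 57.5
```

Emit:
step_arm --plan '[{"dx": 0,"dy": 0,"dz": 0,"turn": 0},{"dx": 0,"dy": 0,"dz": 0,"turn": 0},{"dx": 0,"dy": 0,"dz": 0,"turn": 0},{"dx": 0,"dy": 0,"dz": 0,"turn": 0},{"dx": 0,"dy": 0,"dz": 0,"turn": 0},{"dx": 0,"dy": 0,"dz": -0.4,"turn": 0},{"dx": 0,"dy": 0,"dz": -0.8,"turn": 0},{"dx": 0,"dy": 0,"dz": -1,"turn": 0},{"dx": 0,"dy": 0,"dz": -1,"turn": 0},{"dx": 0,"dy": 0,"dz": -1,"turn": 0}]' --grip 0.75

```text
time_s: 20.3
eef_pos: [0.5481, -0.3174, 0.2608]
orientation: [-3.142, -0.0, 1.916]
contact_force: [1.3, -1.1, 0.3]
grip_width: 0.751
grip_force: 0.0
```

Emit:
step_arm --plan '[{"dx": 0,"dy": 0,"dz": -0.28,"turn": -0.99},{"dx": 0,"dy": 0,"dz": -0.28,"turn": -0.99},{"dx": 0,"dy": 0,"dz": -0.28,"turn": -0.99},{"dx": 0,"dy": 0,"dz": -0.28,"turn": -0.99},{"dx": 0,"dy": 0,"dz": -0.28,"turn": -0.99},{"dx": 0,"dy": 0,"dz": -0.28,"turn": -0.99},{"dx": 0,"dy": 0,"dz": -0.28,"turn": -0.99},{"dx": 0,"dy": 0,"dz": -0.28,"turn": -0.99},{"dx": 0,"dy": 0,"dz": -0.28,"turn": -0.99},{"dx": 0,"dy": 0,"dz": -0.28,"turn": -0.99}]' --grip 0.85

```text
time_s: 21.13
eef_pos: [0.5483, -0.3176, 0.3715]
orientation: [3.142, 0.0, 3.11]
contact_force: [-0.2, 0.4, -0.1]
grip_width: 0.85
grip_force: 0.0
```

```bash
python3 - <<'E'
from h import *
s=arm.get_state();print(s["eef_pos"],s["orientation"])
im2,d=snap("scene",4); P=cloud("scene",d).reshape(-1,3)
for n in("scene","side"):
    im,d=(im2,d) if n=="scene" else snap("side",4)
    P=cloud(n,d).reshape(-1,3);P=P[np.isfinite(P[:,0])]
    q=P[(abs(P[:,0]-.705)<.03)&(abs(P[:,1]-.038)<.03)&(P[:,2]>.25)&(P[:,2]<.29)];print(rect(q))
    q=P[(abs(P[:,0]-.549)<.08)&(abs(P[:,1]+.36)<.075)&(P[:,2]>.03)&(P[:,2]<.15)];print(q.min(0),q.max(0))
    q=q[q[:,2]>.108];print(len(q),rect(q) if len(q)>5 else 0)
E
```

```text
[ 0.54833523 -0.31758515  0.37146929] [3.14152937e+00 1.94437590e-06 3.10982721e+00]
(array([706.1,  39.2]), array([30.1, 11.4]), 86.7)
[ 0.46915753 -0.41012833  0.03000442] [ 0.61333812 -0.3049449   0.1260346 ]
272 (array([ 530.7, -323.4]), array([40.1, 35.3]), 8.5)
(array([703.7,  36.9]), array([30.8, 10.8]), 87.3)
[ 0.49371071 -0.41149458  0.03001786] [ 0.62118398 -0.28530483  0.12108147]
459 (array([ 527.9, -325.2]), array([42., 37.]), 62.5)
```

Emit:
step_arm --plan '[{"dx": -0.37,"dy": 0.9,"dz": 0,"turn": 0},{"dx": -0.37,"dy": 0.9,"dz": 0,"turn": 0},{"dx": -0.37,"dy": 0.9,"dz": 0,"turn": 0},{"dx": -0.37,"dy": 0.9,"dz": 0,"turn": 0},{"dx": -0.37,"dy": 0.9,"dz": 0,"turn": 0},{"dx": -0.37,"dy": 0.9,"dz": 0,"turn": 0},{"dx": -0.37,"dy": 0.9,"dz": 0,"turn": 0},{"dx": -0.37,"dy": 0.9,"dz": 0,"turn": 0},{"dx": -0.36,"dy": 0.9,"dz": 0,"turn": 0},{"dx": -0.36,"dy": 0.9,"dz": 0,"turn": 0}]'

```text
time_s: 22.07
eef_pos: [0.7094, 0.0385, 0.3702]
orientation: [-3.142, -0.0, 3.099]
contact_force: [1.3, -0.4, 1.1]
grip_width: 0.848
grip_force: 0.0
```

Emit:
step_arm --plan '[{"dx": 0,"dy": 0,"dz": 0,"turn": 0},{"dx": 0,"dy": 0,"dz": 0,"turn": 0},{"dx": 0,"dy": 0,"dz": 0,"turn": 0},{"dx": 0,"dy": 0,"dz": 0,"turn": 0},{"dx": 0,"dy": 0,"dz": 0,"turn": 0},{"dx": 0,"dy": 0,"dz": 0,"turn": 0},{"dx": 0,"dy": 0,"dz": 0,"turn": 0},{"dx": 0,"dy": 0,"dz": 0,"turn": 0},{"dx": 0,"dy": 0,"dz": 0,"turn": 0},{"dx": 0,"dy": 0,"dz": 0,"turn": 0}]'

```text
time_s: 22.9
eef_pos: [0.709, 0.0364, 0.371]
orientation: [3.142, 0.0, 3.104]
contact_force: [-0.0, 0.4, 0.7]
grip_width: 0.851
grip_force: 0.0
```

```bash
python3 - <<'E'
from h import *
s=arm.get_state();print(s["eef_pos"],s["orientation"])
T=wristT(); im,d=snap("wrist",5); P=cloud("wrist",d,T).reshape(-1,3);P=P[np.isfinite(P[:,0])]
q=P[(abs(P[:,0]-.705)<.03)&(abs(P[:,1]-.038)<.03)&(P[:,2]>.262)&(P[:,2]<.29)];print(len(q),rect(q),np.percentile(q[:,2],[50,98]))
E
```

```text
[0.70899191 0.03640046 0.37102154] [3.14158233e+00 1.38659780e-04 3.10365245e+00]
690 (array([704.3,  41.1]), array([27.6, 10.8]), 87.8) [0.27109262 0.2726961 ]
```

View pics/wrist5.png

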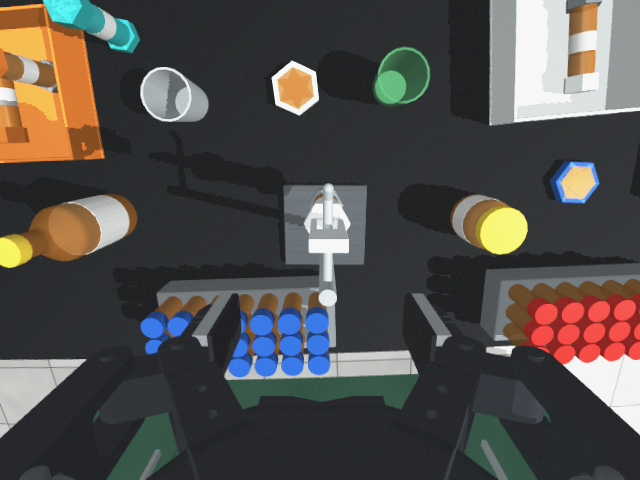

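The tab (328,240) lies between the fingers, with the post (328,297) behind it. I'll shift 4 mm, descend and grip the tab across its width.

Emit:
step_arm --plan '[{"dx": 0.11,"dy": 0.06,"dz": 0,"turn": 0},{"dx": 0,"dy": 0,"dz": 0.5,"turn": 0},{"dx": 0,"dy": 0,"dz": 0.6,"turn": 0},{"dx": 0,"dy": 0,"dz": 0.6,"turn": 0},{"dx": 0,"dy": 0,"dz": 0.6,"turn": 0},{"dx": 0,"dy": 0,"dz": 0.5,"turn": 0},{"dx": 0,"dy": 0,"dz": 0,"turn": 0},{"dx": 0,"dy": 0,"dz": 0,"turn": 0},{"dx": 0,"dy": 0,"dz": 0,"turn": 0},{"dx": 0,"dy": 0,"dz": 0,"turn": 0}]'

```text
time_s: 23.78
eef_pos: [0.7056, 0.0391, 0.2608]
orientation: [-3.142, 0.003, 3.104]
contact_force: [-0.4, -0.4, 0.3]
grip_width: 0.845
grip_force: 0.0
```

Emit:
step_arm --plan '[{"dx": 0,"dy": 0,"dz": 0,"turn": 0},{"dx": 0,"dy": 0,"dz": 0,"turn": 0},{"dx": 0,"dy": 0,"dz": 0,"turn": 0},{"dx": 0,"dy": 0,"dz": 0,"turn": 0},{"dx": 0,"dy": 0,"dz": 0,"turn": 0},{"dx": 0,"dy": 0,"dz": 0,"turn": 0},{"dx": 0,"dy": 0,"dz": 0,"turn": 0},{"dx": 0,"dy": 0,"dz": 0,"turn": 0},{"dx": 0,"dy": 0,"dz": 0,"turn": 0},{"dx": 0,"dy": 0,"dz": 0,"turn": 0}]' --grip 0 --squeeze 60

```text
time_s: 24.62
eef_pos: [0.7049, 0.0392, 0.2595]
orientation: [3.141, 0.001, 3.104]
contact_force: [-1.1, 1.5, 5.1]
grip_width: 0.313
grip_force: 58.8
```

Emit:
step_arm --plan '[{"dx": 0,"dy": 0,"dz": -0.2,"turn": 0},{"dx": 0,"dy": 0,"dz": -0.23,"turn": 0},{"dx": 0,"dy": 0,"dz": 0,"turn": 0},{"dx": 0,"dy": 0,"dz": 0,"turn": 0},{"dx": 0,"dy": 0,"dz": 0,"turn": 0},{"dx": 0,"dy": 0,"dz": 0,"turn": 0},{"dx": 0,"dy": 0,"dz": 0,"turn": 0},{"dx": 0,"dy": 0,"dz": 0,"turn": 0},{"dx": 0,"dy": 0,"dz": 0,"turn": 0},{"dx": 0,"dy": 0,"dz": 0,"turn": 0}]'

```text
time_s: 25.45
eef_pos: [0.7047, 0.0391, 0.276]
orientation: [-3.142, -0.0, 3.104]
contact_force: [0.7, 0.2, -0.9]
grip_width: 0.312
grip_force: 58.9
```

Emit:
step_arm --plan '[{"dx": 0.25,"dy": 0,"dz": 0,"turn": 0},{"dx": 0.25,"dy": 0,"dz": 0,"turn": 0},{"dx": 0.25,"dy": 0,"dz": 0,"turn": 0},{"dx": 0.25,"dy": 0,"dz": 0,"turn": 0},{"dx": 0.25,"dy": 0,"dz": 0,"turn": 0},{"dx": 0.25,"dy": 0,"dz": 0,"turn": 0},{"dx": 0.25,"dy": 0,"dz": 0,"turn": 0},{"dx": 0.25,"dy": 0,"dz": 0,"turn": 0},{"dx": 0.1,"dy": 0,"dz": 0,"turn": 0},{"dx": 0,"dy": 0,"dz": 0,"turn": 0}]'

```text
time_s: 26.28
eef_pos: [0.6202, 0.0424, 0.2765]
orientation: [3.142, 0.0, 3.104]
contact_force: [-0.6, 1.2, -0.6]
grip_width: 0.312
grip_force: 58.9
```

Emit:
step_arm --plan '[{"dx": 0,"dy": 0,"dz": -0.5,"turn": 0},{"dx": 0,"dy": 0,"dz": -0.5,"turn": 0},{"dx": 0,"dy": 0,"dz": -0.5,"turn": 0},{"dx": 0.2,"dy": 0.5,"dz": 0,"turn": 0},{"dx": 0.27,"dy": 0.67,"dz": 0,"turn": 0},{"dx": 0.27,"dy": 0.67,"dz": 0,"turn": 0},{"dx": 0.27,"dy": 0.67,"dz": 0,"turn": 0},{"dx": 0.27,"dy": 0.67,"dz": 0,"turn": 0},{"dx": 0.27,"dy": 0.67,"dz": 0,"turn": 0},{"dx": 0.27,"dy": 0.67,"dz": 0,"turn": 0}]'

```text
time_s: 27.12
eef_pos: [0.5548, 0.2271, 0.3361]
orientation: [3.141, 0.0, 3.104]
contact_force: [-0.8, 0.4, -2.1]
grip_width: 0.314
grip_force: 59.1
```

Emit:
step_arm --plan '[{"dx": 0.27,"dy": 0.67,"dz": 0,"turn": 0},{"dx": 0.27,"dy": 0.67,"dz": 0,"turn": 0},{"dx": 0.27,"dy": 0.67,"dz": 0,"turn": 0},{"dx": 0.06,"dy": 0.1,"dz": 0,"turn": 0},{"dx": 0,"dy": 0,"dz": 0,"turn": 0},{"dx": 0,"dy": 0,"dz": 0,"turn": 0},{"dx": 0,"dy": 0,"dz": 0,"turn": 0},{"dx": 0,"dy": 0,"dz": 0,"turn": 0},{"dx": 0,"dy": 0,"dz": 0,"turn": 0},{"dx": 0,"dy": 0,"dz": 0,"turn": 0}]'

```text
time_s: 27.95
eef_pos: [0.5236, 0.3106, 0.3362]
orientation: [-3.142, 0.0, 3.103]
contact_force: [-0.6, 0.1, -1.5]
grip_width: 0.318
grip_force: 59.3
```

```bash
python3 - <<'E'
from h import *
print(arm.get_state()["eef_pos"])
im,d=snap("side",6); im2,_=snap("scene",6)
cv2.imwrite("pics/c6.png",np.hstack([im[120:480,200:460],im2[120:480,300:500],im2[120:480,80:340]])[:,:,::-1])
E
```

```text
[0.52361781 0.31060263 0.33616997]
```

View pics/c6.png

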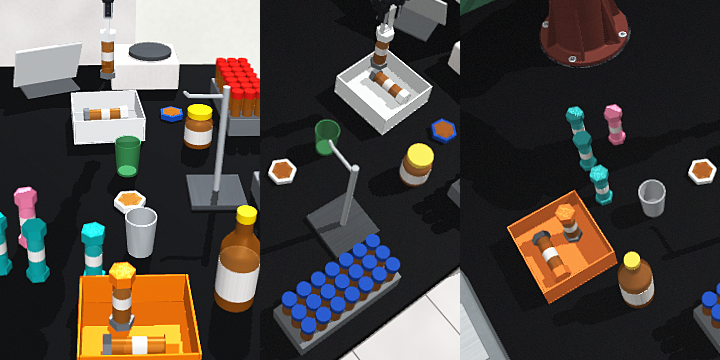

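Both orange tubes are in the orange bin (one stands, one lies). The hanging tube is held upright over the white bin next to the tube lying there.

Emit:
step_arm --plan '[{"dx": 0,"dy": 0,"dz": 0.5,"turn": 0},{"dx": 0,"dy": 0,"dz": 0.7,"turn": 0},{"dx": 0,"dy": 0,"dz": 0.7,"turn": 0},{"dx": 0,"dy": 0,"dz": 0.7,"turn": 0},{"dx": 0,"dy": 0,"dz": 0.5,"turn": 0},{"dx": 0,"dy": 0,"dz": 0.4,"turn": 0},{"dx": 0,"dy": 0,"dz": 0.2,"turn": 0},{"dx": 0,"dy": 0,"dz": 0.18,"turn": 0},{"dx": 0,"dy": 0,"dz": 0,"turn": 0},{"dx": 0,"dy": 0,"dz": 0,"turn": 0}]'

```text
time_s: 28.88
eef_pos: [0.5236, 0.3115, 0.1815]
orientation: [3.141, 0.001, 3.104]
contact_force: [-0.3, -0.3, -0.6]
grip_width: 0.317
grip_force: 59.3
```

Emit:
step_arm --plan '[{"dx": 0,"dy": 0,"dz": 0,"turn": 0},{"dx": 0,"dy": 0,"dz": 0,"turn": 0},{"dx": 0,"dy": 0,"dz": 0,"turn": 0},{"dx": 0,"dy": 0,"dz": 0,"turn": 0},{"dx": 0,"dy": 0,"dz": 0,"turn": 0},{"dx": 0,"dy": 0,"dz": -0.4,"turn": 0},{"dx": 0,"dy": 0,"dz": -0.8,"turn": 0},{"dx": 0,"dy": 0,"dz": -1,"turn": 0},{"dx": 0,"dy": 0,"dz": -1,"turn": 0},{"dx": 0,"dy": 0,"dz": -1,"turn": 0}]' --grip 0.75

```text
time_s: 29.72
eef_pos: [0.5227, 0.3112, 0.3509]
orientation: [-3.142, 0.0, 3.104]
contact_force: [1.6, 1.1, -0.6]
grip_width: 0.753
grip_force: 0.0
```

Emit:
step_arm --plan '[{"dx": 0,"dy": 0,"dz": 0,"turn": 0},{"dx": 0,"dy": 0,"dz": 0,"turn": 0},{"dx": 0,"dy": 0,"dz": 0,"turn": 0},{"dx": 0,"dy": 0,"dz": 0,"turn": 0},{"dx": 0,"dy": 0,"dz": 0,"turn": 0},{"dx": 0,"dy": 0,"dz": 0,"turn": 0},{"dx": 0,"dy": 0,"dz": 0,"turn": 0},{"dx": 0,"dy": 0,"dz": 0,"turn": 0},{"dx": 0,"dy": 0,"dz": 0,"turn": 0},{"dx": 0,"dy": 0,"dz": 0,"turn": 0}]'

```text
time_s: 30.55
eef_pos: [0.5232, 0.3114, 0.3488]
orientation: [-3.142, -0.0, 3.104]
contact_force: [0.4, -0.2, 0.0]
grip_width: 0.75
grip_force: 0.0
```

```bash
python3 - <<'E'
from h import *
im,d=snap("side",7); im2,_=snap("scene",7)
cv2.imwrite("pics/c7.png",np.hstack([im[120:480,200:460],im2[120:480,300:500],im2[120:480,80:340]])[:,:,::-1])
E
```

```text
(no output)
```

View pics/c7.png

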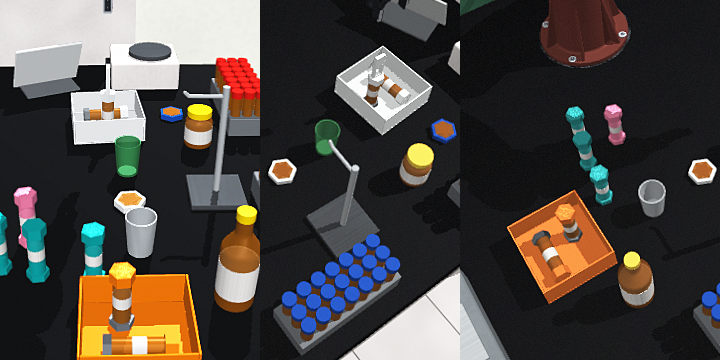

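All four tubes are in their bins: the hanging one now stands in the white bin at about (108,105), and the gripper is clear. The bystanders look unmoved.

```bash
python3 -c "
from workcell import arm
print(arm.job_done())"
```

```text
the job is handed in; nothing more can be done
None
```

I handed the job in with both orange-capped tubes in the orange bin and both white-capped tubes in the white bin, including the one from the hook; the last pictures show no bystander visibly moved, robot time was about 31 s, and no verdict was returned.

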